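Unpack the square picture and hold it up to the camera

ROBOT

A 6-joint arm with a two-finger parallel gripper is mounted at the origin on the work surface. World frame = base frame: x ahead of the robot, y to its left, z up, the work surface at z = 0. Lengths are in m, angles in degrees, forces in N, time in s.
With the tool pointing down it reaches from about 0.4 to 0.825 m from the base axis. Payload 7 kg.
Tool frame: the origin (TCP) lies on the front face of the gripper's body, between the roots of the fingers; the fingertips stand 66 mm ahead of it and the grasp point (between the pads) lies 47 mm ahead of it (ctrl.grasp_offset is the z of the grasp point in the tool frame, in m); z points along the fingers, y is the direction in which the jaws open and shut (so a half turn about z gives the same grasp; the last joint's range is limited). The gripper opens to 88 mm and grips with 3 to 60 N. Pads are 19 mm wide; open, the fingers measure 130 mm over their backs; the gripper's body (78 mm by 193 mm) begins 47 mm behind the grasp point.
Start: joints at [-47.55, 20.546, 0.682, 0, -70.136, -16.507], TCP at [0.295, -0.607, 0.292] pointing down, gripper open.
Joint ranges: [-176.03, 176.03], [-82.01, 121.73], [-58.28, 71.71], [-173.87, 95.51], [-174.79, -0.11], [-173.66, 173.66]. Speed limits (degrees/s): [136.94, 136.94, 172.46, 180, 180, 180].

INTERFACE

Orientations are given as [roll, pitch, yaw] about the fixed x, y, z axes, in that order (R = Rz(yaw) Ry(pitch) Rx(roll)).
In Python, from plant import ctrl gives the robot as it stands.
- The arm moves only by the shell command python3 -m creep 'ROWS'. ROWS is JSON, a list of rows, each a list of 7 numbers: the turn, a rotation vector about the tool's x, y, z in rad, then the shift along the tool's x, y, z in m, then the opening, from 0 (shut) to 1 (fully open). In form: [[wx, wy, wz, dx, dy, dz, grip], ...]. A call has 1 to 12 rows; each row is the pose to reach, as a shift and turn from the pose commanded when the call began, along the tool's axes at that moment; what a row does not reach only later rows make up. A row lasts 1/12 s, in which the tool goes at most 41.7 mm and 7.16 degrees, less where a joint would pass 70% of its speed; a pose out of reach is approached as far as the arm can. A call with a gripper value outside its range is refused whole. The fingers move at their own pace and stop on an object; the grip force is fixed at half the most. Time passes only in rows, so rows that repeat a pose let the fingers close. It gives the time, the measured TCP pose, the force and the opening at its end, in the units of the state.
- ctrl.get_obs(): the state, without advancing time (a new reading comes with each control period).
- ctrl.snapshot(name): name is "scene" or "side" or "wrist"; returns the picture (480x640x3 uint8, blue, green, red); there is no depth.
- ctrl.camera_model(name): a dict with "K" (3x3 intrinsics, pixels), "distortion" ([k1, k2, p1, p2, k3] as OpenCV has them; the pictures are not rectified), "rvec" (rotation vector, rad) and "tvec" (3), from world to camera coordinates, as OpenCV has them. Camera axes: x right, y down, z forward; pixel columns grow to the right and rows downward; lengths in m; the calibration is good to about 2 mm. A picture is of the moment at which its call begins: read the wrist's pose just before it. camera_model takes no time and is no camera call; for the wrist camera it gives the pose at the moment of the call.
- ctrl.close_job(): hands the job in, once; it reports no verdict.
The state is a dict: "clock": time; "joint_pos": joint angles; "qvel": joint speeds; "tau": joint torques, N m; "tool_pos": TCP position; "orientation": TCP orientation; "force": force on the tool from outside, world axes, zero at the start; "moment": the same for the moment, N m; "opening": finger opening in m.
Only numpy, scipy, OpenCV 4.12 (cv2) and the standard library are available. Lean on these libraries where they do the work, as an engineer would, in place of code of your own. Each camera call takes 0.05 s, during which the arm holds its last target.

TASK

The square picture from the plywood crate needs its condition photo. Open the crate's lid and leave it standing open, draw the square picture up out of its slot (it is the tallest of the three framed pictures standing in the crate, the other two are low landscape ones that stay where they are), and hold it up in front of the camera on the tripod: upright, painted side squarely towards the lens, centred on the lens, about 25 cm from its front. Finish while still holding it there, still and touching nothing else, and do not disturb the camera or the other things on the table.

Things in the scene. Friction and masses are not known exactly. Their poses are not given: they have to be found in the camera images.
- crate: Bare plywood picture crate, fixed to the table: open box 180 (x) x 152 (y) x 145 mm high without its lid, walls 10 mm. Origin: centre of its underside; x points from its front (handle side, towards the robot) to its hinge side, z up.
- crate_in (a point): Centre of the crate's inner felt floor, 14 mm above the table; axes as the crate. Inner space 160 (x) x 132 (y) mm. Felt-faced battens on both side walls (14 mm thick, tops 135 mm above the table) leave three upright slots across the crate, each 22 mm wide, at x = -36, 0 and +36 mm. One picture stands in each; which in which slot varies.
- lid (a joint): Angle of the crate's lid, rad: 0 shut, grows as the front edge rises, 1.57 upright, stop at 1.8. Stiff hinges: it stays wherever it is left (about 4 N at the handle moves it). Plywood plate 180 x 152 x 10 mm on the crate's rim, hinged along the crate's far top edge; its top is 155 mm above the table when shut.
- lid_handle (a point): Middle of the grip of the steel bow handle on the lid's outer face, near its front edge. The grip is a straight round bar, 10 mm thick, 100 mm long, parallel to the hinge (crate's y); its axis is 36 mm off the lid's outer face and 163 mm from the hinge line measured along the lid, 191 mm above the table when shut. Axes are the lid's: when shut, as the crate's.
- lid_hinge (a point): Middle of the lid's hinge line, at the crate's far top edge, 145 mm above the table; the hinge line runs along the crate's y. Opening is a positive turn about +y.
- square: Square picture in a light wood frame 125 wide (y) x 125 high (z) x 18 mm deep (x), moulding 18 mm wide; about 0.15 to 0.3 kg. Origin: centre of its underside; x points out of the painted side, z to its top. Stands loosely upright in its slot (2 mm play each side), painted side to the crate's hinge side, top edge 139 mm above the table and free to be pinched across the depth.
- square_center (a point): Centre of the square picture's painted surface (6 mm behind the frame's front), 62.5 mm above the frame's underside and 3 mm in front of its middle plane; axes as square.
- low_a: Low landscape picture in the same wood frame, 125 mm wide x 85 mm high x 18 mm deep; origin centre of underside, x out of the painted side. Stands in another slot, top edge 99 mm above the table; leave it there.
- low_b: The second low landscape picture, same size and frame as the first; leave it in its slot.
- lens (a point): Centre of the lens front of the black camera. x points back into the camera (it looks along -x, level), z up. Lens 66 mm across, 58 mm long; body 126 mm wide. It stands on a table tripod whose axis is 80 mm behind this point, legs spread 80 mm round that axis; lens height varies, 197 to 247 mm above the table.
- tape: Bystander: roll of paper tape lying flat, 96 mm across, 24 mm high; origin centre of underside.
- jar: Bystander: glass jar with lid, 60 mm across, 75 mm high; origin centre of underside.
- brush_mug: Bystander: white mug 76 mm across, 95 mm high, with brushes up to 200 mm; origin centre of underside.
- book: Bystander: grey book lying flat, 200 x 150 x 20 mm; origin centre of underside.
Not all that is in view belongs to the job. Leave any green look-alike of the part that bears lens alone.

How it is judged:
By the outcome, as a careful person would: the job done as asked, in the order asked, and still so for the second after the job is handed in, while the arm keeps its last pose, push and grip.
It also fails if it takes over 56 s, if anything falls off the work surface, if the arm or the gripper's body presses on something with over 40 N, if the wrist force passes 120 N, or if a joint passes its speed limit or range.

## Working session

There is one attempt and no reset: what is moved stays moved. The work goes in short steps, Python scripts to look and compute and a shell command to move; the robot and the scene stay as the last step left them, time stands still between calls to the robot, and variables do not carry over. Pictures are saved under pics/ and viewed, and the job is handed in when it is done.

```bash
ls; mkdir -p pics
python3 - <<'E'
from plant import ctrl
import cv2
for n in("scene","side","wrist"):
    m=ctrl.camera_model(n); print(n,{k:__import__('numpy').round(v,4).tolist() for k,v in m.items()})
    cv2.imwrite(f"pics/{n}0.png",ctrl.snapshot(n))
print(ctrl.get_obs())
E
```

```text
pics
scene {'K': [[550.6593, 0.0, 315.4436], [0.0, 550.6593, 238.1387], [0.0, 0.0, 1.0]], 'distortion': [0.0585, 0.0, 0.0, 0.0, 0.0], 'rvec': [1.9417, 1.4387, -0.594], 'tvec': [-0.0706, -0.3049, 2.0063]}
side {'K': [[564.3402, 0.0, 329.0434], [0.0, 564.3402, 233.0789], [0.0, 0.0, 1.0]], 'distortion': [-0.1309, 0.0, 0.0, 0.0, 0.0], 'rvec': [0.5769, -2.4494, 1.4176], 'tvec': [0.4681, 0.2768, 1.5104]}
wrist {'K': [[400.2904, 0.0, 318.301], [0.0, 400.2904, 242.6643], [0.0, 0.0, 1.0]], 'distortion': [-0.0667, 0.0, 0.0, 0.0, 0.0], 'rvec': [-1.5746, -2.5154, -0.3673], 'tvec': [0.6735, -0.0361, 0.3909]}
{'clock': 0.15, 'joint_pos': array([-4.75486431e+01,  2.05818757e+01,  6.45690209e-01, -1.35332917e-02,
       -7.01372946e+01, -1.65047406e+01]), 'qvel': array([-0.02156261, -0.11373918,  0.13358612,  0.06569996, -0.09719728,
       -0.02777197]), 'tau': array([-3.34449178e-03, -5.83271921e+01,  2.93288308e+01,  7.00114220e+00,
        8.81019747e-03, -1.17582044e-04]), 'tool_pos': array([ 0.29515994, -0.60672054,  0.29144179]), 'orientation': array([ 1.79925933e+02, -8.67733905e-03, -1.54057984e+02]), 'force': array([ 0.86806057, -0.2461791 , -0.58086218]), 'moment': array([-0.0335283 , -0.00038203,  0.03492044]), 'opening': 0.08776821898254769}
```

View pics/scene0.png

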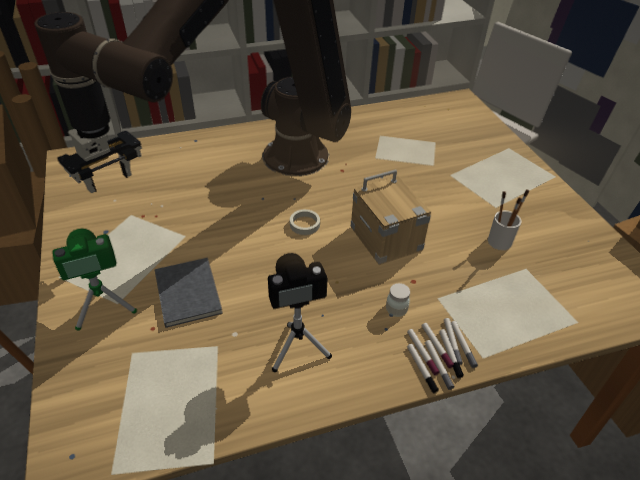

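View pics/side0.png

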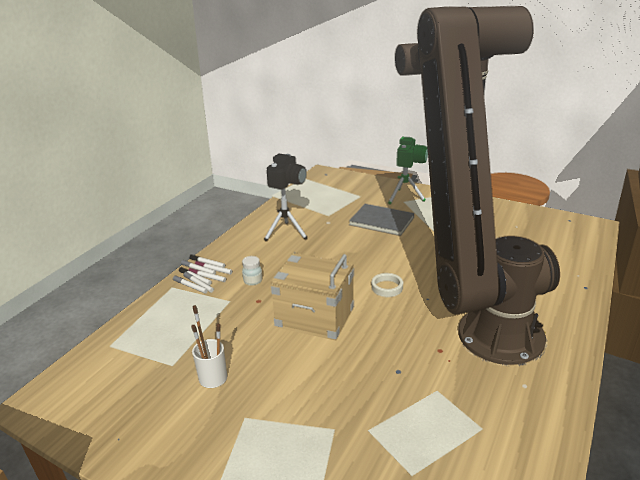

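View pics/wrist0.png

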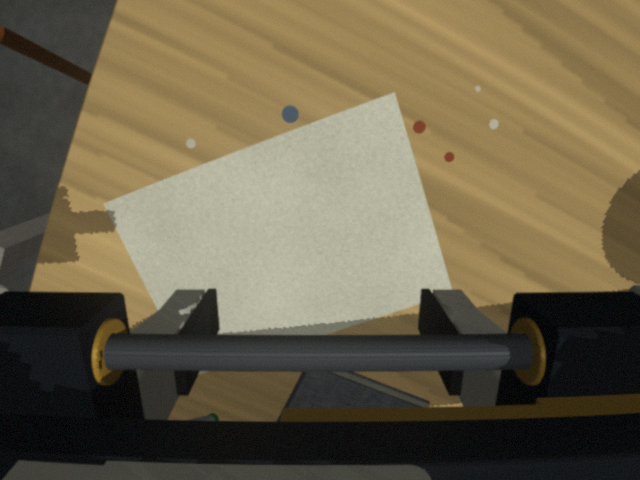

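The scene picture shows the crate at (390,220) with its lid shut and the handle at (380,180). There are two camera look-alikes: the black one at (297,285) and the green one at (85,255). In the side picture they are at (288,172) and (410,152). I choose black, as described, and will check it in close crops.

Run:
```python
import cv2
s=cv2.imread("pics/scene0.png"); d=cv2.imread("pics/side0.png")
def c(im,x,y,w,h,k,n): cv2.imwrite(n,cv2.resize(im[y:y+h,x:x+w],None,fx=k,fy=k,interpolation=cv2.INTER_CUBIC))
c(s,340,165,100,100,6,"pics/a1.png")
c(d,265,245,100,100,6,"pics/a2.png")
c(s,250,240,130,140,4,"pics/a3.png")
c(d,255,145,130,100,6,"pics/a4.png")
```

```text
(no output)
```

View pics/a1.png

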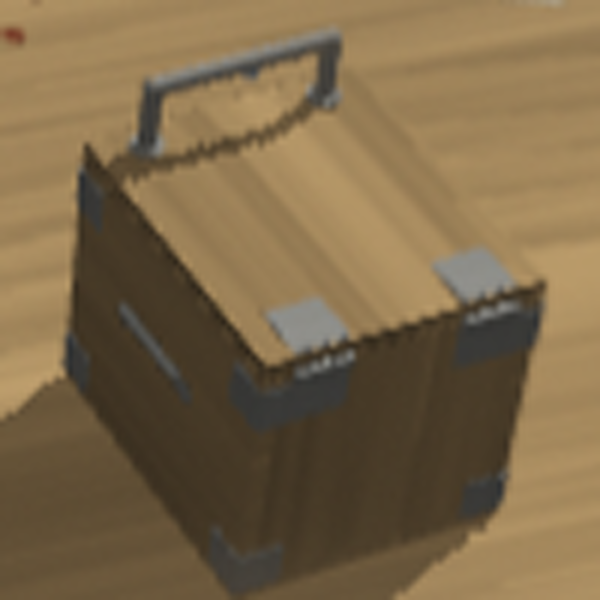

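View pics/a2.png

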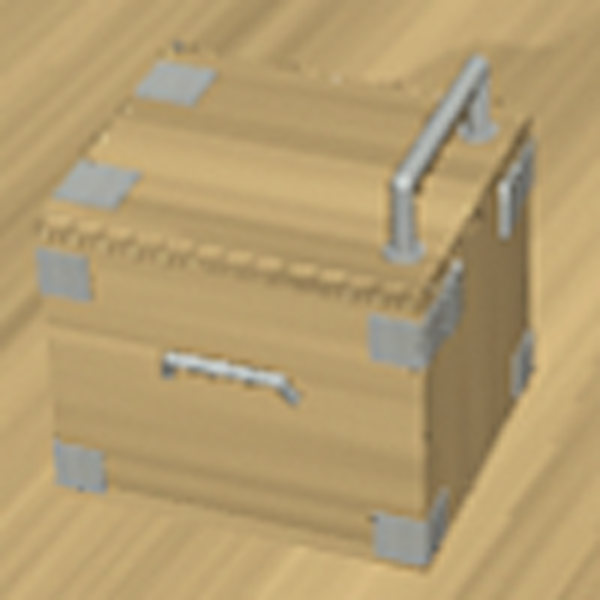

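View pics/a3.png

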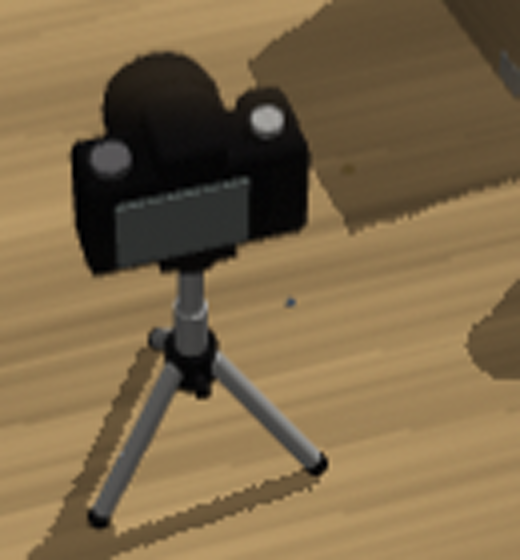

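View pics/a4.png

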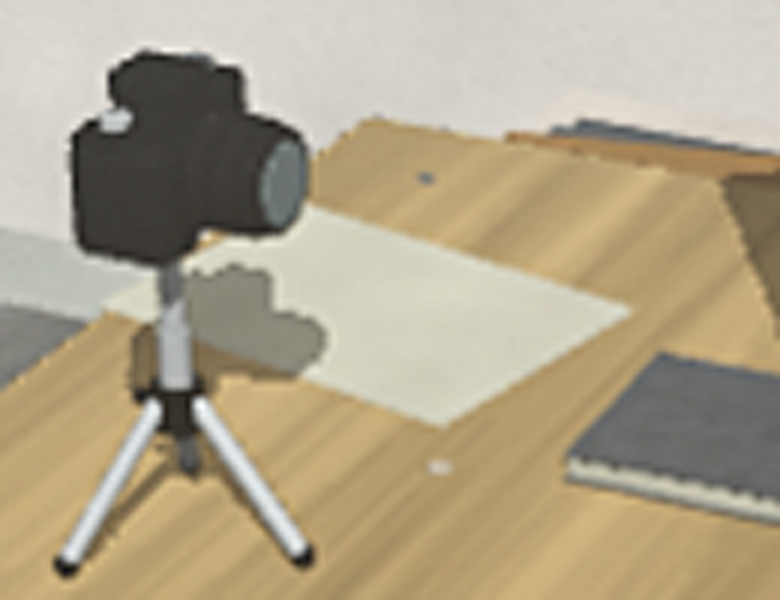

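```bash
cat > h.py <<'E'
import numpy as np,cv2
from plant import ctrl
from scipy.optimize import least_squares
from scipy.spatial.transform import Rotation as R
def proj(m,P): return cv2.projectPoints(np.asarray(P,float).reshape(-1,3),np.array(m["rvec"]),np.array(m["tvec"]),np.array(m["K"]),np.array(m["distortion"]))[0].reshape(-1,2)
def ray(m,px):
    u=cv2.undistortPoints(np.array(px,float).reshape(-1,1,2),np.array(m["K"]),np.array(m["distortion"])).reshape(-1,2)
    r=cv2.Rodrigues(np.array(m["rvec"]))[0]; d=np.c_[u,np.ones(len(u))]@r
    return -r.T@np.array(m["tvec"]).ravel(),d/np.linalg.norm(d,axis=1,keepdims=True)
def onz(m,px,z):
    o,d=ray(m,px); z=np.broadcast_to(z,len(d)); return o+d*((z-o[2])/d[:,2])[:,None]
E
cat > fit.py <<'E'
from h import *
S=ctrl.camera_model("scene");D=ctrl.camera_model("side")
X,Y=.09,.076
cs=[((X,-Y,0),(235,597)),((X,Y,0),(497,515)),((-X,-Y,0),(70,375)),((X,-Y,.155),(265,370)),((X,Y,.155),(545,285)),((-X,-Y,.155),(85,145)),((-.073,-.05,.191),(150,85)),((-.073,.05,.191),(338,38))]
cd=[((-X,Y,0),(428,568)),((-X,-Y,0),(525,385)),((X,Y,0),(60,487)),((-X,Y,.155),(428,303)),((-X,-Y,.155),(532,120)),((X,Y,.155),(40,220)),((X,-Y,.155),(175,45)),((-.073,.05,.191),(400,183)),((-.073,-.05,.191),(482,63))]
ps=np.array([c[1] for c in cs])/6+[340,165]; pd=np.array([c[1] for c in cd])/6+[265,245]
Ps=np.array([c[0] for c in cs]);Pd=np.array([c[0] for c in cd])
def f(p):
    T=lambda P:P@R.from_euler('z',p[2]).as_matrix().T+[p[0],p[1],0]
    return np.r_[(proj(S,T(Ps))-ps).ravel(),(proj(D,T(Pd))-pd).ravel()]
g=onz(S,[[390,220]],.1)[0]
r=least_squares(f,[g[0],g[1],0.0],loss='soft_l1')
print("crate",r.x[:2],np.degrees(r.x[2]));print(f(r.x).reshape(-1,2).round(1).tolist())
fs=np.array([[100,518],[318,465]])/4+[250,240]; fd=np.array([[67,566],[304,556],[190,470]])/6+[255,145]
print("feet",onz(S,fs,.005).round(4).tolist(),onz(D,fd,.005).round(4).tolist())
q=onz(D,fd,.005)[:,:2]
# axis by circumcentre radius ~0.08
lp=np.array([[285,182]])/6+[255,145]
F=np.r_[q,onz(S,fs,.005)[:,:2]]
a=least_squares(lambda c:np.hypot(*(F-c).T)-.08,F.mean(0));print("axis",a.x,a.fun)
def L(p): return np.r_[a.x-.08*np.array([np.cos(p[0]),np.sin(p[0])]),p[1]]
for y0 in(-.4,0,.4):
    b=least_squares(lambda p:(proj(D,L(p))-lp).ravel(),[y0,.22]);print("lens yaw",np.degrees(b.x[0]),L(b.x),b.cost)
for n,px,z in(("tape",[305,222],.012),("jar",[399,310],.0),("mug",[504,240],0),("book",[188,290],.02)): print(n,onz(S,[px],z)[0].round(3))
E
python3 fit.py
```

```text
crate [0.49665519 0.14683498] 7.074018414914414
[[-0.5, -1.0], [0.1, -1.8], [-0.9, -2.0], [0.0, -2.2], [0.5, -2.4], [-0.2, -2.4], [0.5, -1.0], [-0.9, -1.4], [-0.7, 0.4], [0.6, -1.6], [-0.3, 0.2], [-1.5, -2.3], [-0.4, -2.4], [-1.0, -1.2], [-0.9, -0.6], [0.1, -0.7], [-1.0, -0.3]]
feet [[0.8591, -0.2977, 0.005], [0.8613, -0.1584, 0.005]] [[0.855, -0.1579, 0.005], [0.735, -0.2274, 0.005], [0.8499, -0.2895, 0.005]]
axis [ 0.81452686 -0.22471037] [-0.0019032  -0.00041932 -0.00615897  0.00551544  0.00112194]
lens yaw -0.09100739426613708 [ 0.73452696 -0.2245833   0.24442217] 0.0
lens yaw -0.09100739426614418 [ 0.73452696 -0.2245833   0.24442217] 0.0
lens yaw -0.09100739426614596 [ 0.73452696 -0.2245833   0.24442217] 0.0
tape [ 0.373 -0.077  0.012]
jar [0.772 0.07  0.   ]
mug [0.611 0.488 0.   ]
book [ 0.557 -0.464  0.02 ]
```

```bash
cat >> h.py <<'E'
def cur():
    o=ctrl.get_obs(); return np.array(o["tool_pos"]),R.from_euler('xyz',o["orientation"],degrees=True)
def row(p,rpy,base=None):
    p0,r0=base or cur(); rt=R.from_euler('xyz',rpy,degrees=True)
    return np.r_[(r0.inv()*rt).as_rotvec().round(4),(r0.inv().apply(np.array(p)-p0)).round(4)].tolist()
E
python3 - <<'E'
from h import *
c=np.array([.4967,.1468]);y=np.radians(7.07)
print("handle",c-.073*np.array([np.cos(y),np.sin(y)]))
print(row([.45,-.2,.34],[180,0,-110]));h=c-.073*np.array([np.cos(y),np.sin(y)])
print(row([*h,.34],[180,0,-83]))
m=ctrl.camera_model("wrist");r=cv2.Rodrigues(np.array(m["rvec"]))[0];o=-r.T@np.array(m["tvec"]).ravel();p,q=cur();print("cam in tool",q.inv().apply(o-p),(q.inv().as_matrix()@r.T).round(3))
E
```

```text
handle [0.42425505 0.13781502]
[0.0013, 0.0004, -0.769, -0.3172, 0.2981, -0.0482]
[0.0012, 0.0007, -1.2402, -0.4418, 0.6131, -0.0478]
cam in tool [ 0.07696247  0.00066    -0.09246313] [[-0.    -0.959 -0.285]
 [ 1.    -0.     0.   ]
 [-0.    -0.285  0.959]]
```

Run:
```python
from h import *
M=np.array([[-.766,0,.643],[0,1,0],[-.643,0,-.766]]);e=R.from_matrix(M).as_euler('xyz',degrees=True);print(e)
print(row([.519,-.225,.445],e))
```

```text
[180.          40.01095772 180.        ]
[0.1592, -0.6866, 0.4337, -0.3683, 0.2455, -0.1533]
```

```bash
python3 -m creep '[[0.16,-0.687,0.434,-0.368,0.245,-0.153,1],[0.16,-0.687,0.434,-0.368,0.245,-0.153,1],[0.16,-0.687,0.434,-0.368,0.245,-0.153,1],[0.16,-0.687,0.434,-0.368,0.245,-0.153,1],[0.16,-0.687,0.434,-0.368,0.245,-0.153,1],[0.16,-0.687,0.434,-0.368,0.245,-0.153,1],[0.16,-0.687,0.434,-0.368,0.245,-0.153,1],[0.16,-0.687,0.434,-0.368,0.245,-0.153,1],[0.16,-0.687,0.434,-0.368,0.245,-0.153,1],[0.16,-0.687,0.434,-0.368,0.245,-0.153,1],[0.16,-0.687,0.434,-0.368,0.245,-0.153,1],[0.16,-0.687,0.434,-0.368,0.245,-0.153,1]]'
python3 -m creep '[[0,0,0,0,0,0,0.5],[0,0,0,0,0,0,0.5],[0,0,0,0,0,0,0.5]]'
python3 - <<'E'
from h import *
import pickle
m=ctrl.camera_model("wrist");im=ctrl.snapshot("wrist");cv2.imwrite("pics/w1.png",im);pickle.dump(m,open("w1.pkl","wb"));print(ctrl.get_obs()["force"],ctrl.get_obs()["clock"])
E
```

```text
clock: 1.15
tool_pos: [0.521, -0.2209, 0.448]
orientation: [-179.9, 40.3, -179.7]
force: [-0.1, -0.5, -1.0]
opening: 0.0877
clock: 1.4
tool_pos: [0.5186, -0.2259, 0.4446]
orientation: [-179.9, 40.0, -180.0]
force: [-0.4, -0.2, 0.2]
opening: 0.0727
[-1.00847503  0.14547049 -0.48459032] 1.45
```

View pics/w1.png

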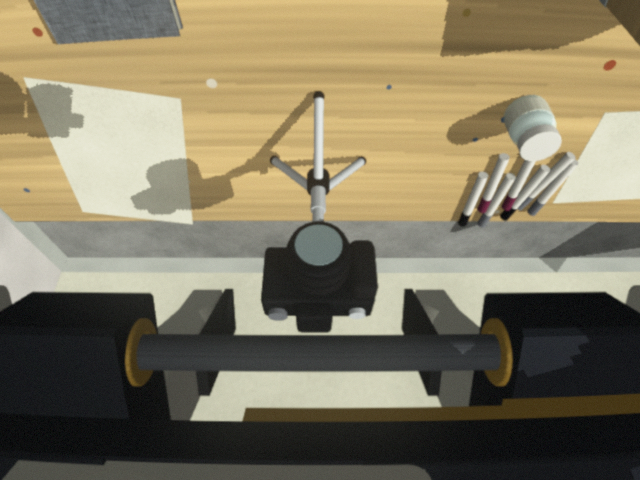

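Run:
```python
import cv2
s=cv2.imread("pics/w1.png")
cv2.imwrite("pics/w1c.png",cv2.resize(s[80:340,250:390],None,fx=2.3,fy=2.3,interpolation=2))
cv2.imwrite("pics/w1d.png",cv2.resize(s[210:340,250:390],None,fx=5,fy=4.6,interpolation=2))
```

```text
(no output)
```

View pics/w1c.png

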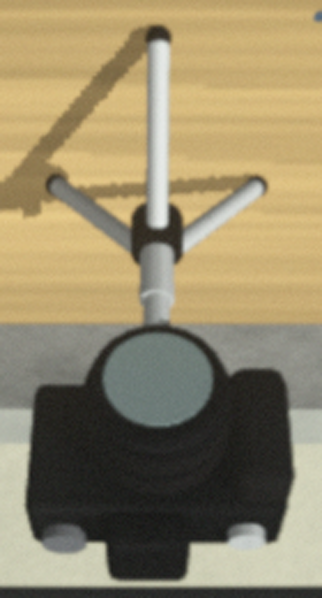

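View pics/w1d.png

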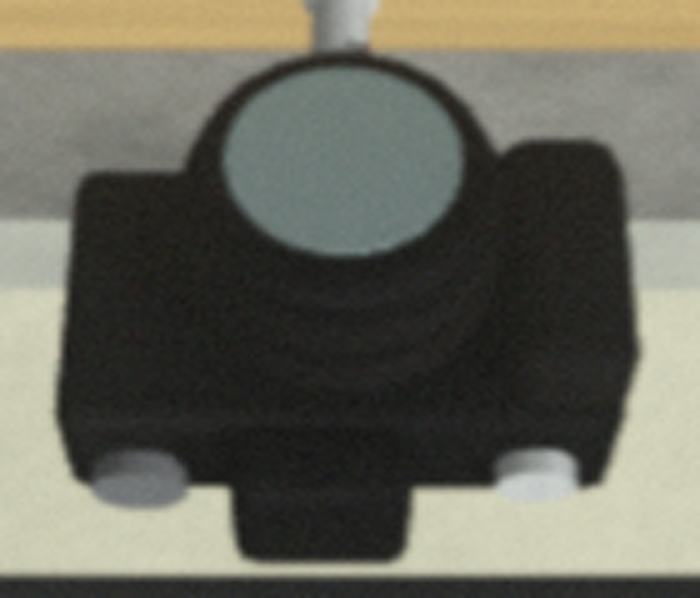

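Run:
```python
from h import *
import pickle
W=pickle.load(open("w1.pkl","rb"));D=ctrl.camera_model("side")
o1,d1=ray(W,[[318.0,244.6]]);o2,d2=ray(D,[[302.1,174.9]])
A=np.c_[d1[0],-d2[0]];t=np.linalg.lstsq(A,o2-o1,rcond=None)[0]
print(o1+t[0]*d1[0],o2+t[1]*d2[0])
f=(np.array([[158,33],[53,183],[260,183]])+.5)/2.3-.5+[250,80]
F=onz(W,f,.005);print(F.round(4).tolist())
r=least_squares(lambda p:np.ravel([[p[0]+.08*np.cos(p[2]+a)-F[i,0],p[1]+.08*np.sin(p[2]+a)-F[i,1]] for i,a in((0,np.pi),(1,-np.pi/3),(2,np.pi/3))]),[.81,-.22,0]);print(r.x[:2],np.degrees(r.x[2]),r.fun.round(4))
P=onz(W,[[318,244.6]],.244);print(P)
```

```text
[ 0.73714135 -0.22592112  0.24570607] [ 0.73673002 -0.22584428  0.24507566]
[[0.7353, -0.2257, 0.005], [0.8572, -0.2985, 0.005], [0.8572, -0.1551, 0.005]]
[ 0.81655421 -0.22641   ] -0.2600515048484253 [ 0.0013 -0.0004 -0.001   0.0026 -0.0003 -0.0022]
[[ 0.739755   -0.22592691  0.244     ]]
```

Upside down in this wrist picture, the black camera's lens is at (318,245). Triangulating with the side view gives (0.737, -0.226, 0.245), yaw about 0. Next I go to the handle.

Run:
```python
from h import *
print(row([.4243,.1378,.33],[180,0,-82.9]))
```

```text
[-0.5909, 0.5192, -1.6193, 0.1461, 0.3643, 0.0264]
```

```bash
python3 -m creep '[[-0.591,0.519,-1.619,0.146,0.364,0.026,0.5],[-0.591,0.519,-1.619,0.146,0.364,0.026,0.5],[-0.591,0.519,-1.619,0.146,0.364,0.026,0.5],[-0.591,0.519,-1.619,0.146,0.364,0.026,0.5],[-0.591,0.519,-1.619,0.146,0.364,0.026,0.5],[-0.591,0.519,-1.619,0.146,0.364,0.026,0.5],[-0.591,0.519,-1.619,0.146,0.364,0.026,0.5],[-0.591,0.519,-1.619,0.146,0.364,0.026,0.5],[-0.591,0.519,-1.619,0.146,0.364,0.026,0.5],[-0.591,0.519,-1.619,0.146,0.364,0.026,0.5],[-0.591,0.519,-1.619,0.146,0.364,0.026,0.5],[-0.591,0.519,-1.619,0.146,0.364,0.026,0.5]]'
python3 - <<'E'
from h import *
print(row([.4243,.1378,.33],[180,0,-82.9]))
E
```

```text
clock: 2.45
tool_pos: [0.4241, 0.1383, 0.3301]
orientation: [-175.2, 5.5, -97.7]
force: [0.6, -0.0, 0.8]
opening: 0.0438
[-0.0956, 0.0851, -0.2628, 0.0005, -0.0003, 0.0]
```

```bash
python3 -m creep '[[-0.096,0.085,-0.263,0,0,0,0.5],[-0.096,0.085,-0.263,0,0,0,0.5],[-0.096,0.085,-0.263,0,0,0,0.5],[-0.096,0.085,-0.263,0,0,0,0.5],[-0.096,0.085,-0.263,0,0,0,0.5]]'
python3 - <<'E'
from h import *
import pickle
m=ctrl.camera_model("wrist");im=ctrl.snapshot("wrist");cv2.imwrite("pics/w2.png",im);pickle.dump(m,open("w2.pkl","wb"))
c=np.array([.4967,.1468]);y=np.radians(7.07);rz=R.from_euler('z',y)
P=rz.apply([[-.073,-.05,.191],[-.073,.05,.191],[-.09,-.076,.155],[-.09,.076,.155],[.09,-.076,.155],[.09,.076,.155]])+[*c,0]
print(proj(m,P).round(1).tolist());print(ctrl.get_obs()["orientation"],ctrl.get_obs()["tool_pos"])
E
```

```text
clock: 2.87
tool_pos: [0.4247, 0.1374, 0.33]
orientation: [-179.9, 0.1, -83.5]
force: [0.1, -0.7, 0.1]
opening: 0.0438
[[318.5, 172.4], [320.0, 328.4], [344.6, 125.1], [342.8, 335.6], [72.9, 131.0], [108.3, 335.5]]
[-1.79834837e+02  9.36820735e-02 -8.34550112e+01] [0.4244403  0.13731411 0.33024976]
```

View pics/w2.png

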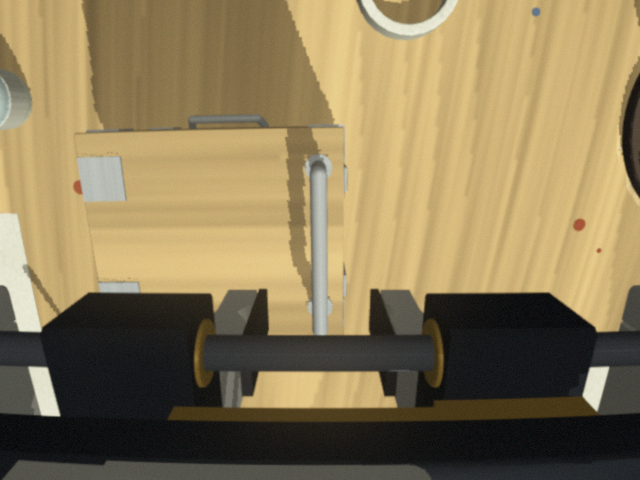

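Handle bar runs along column 318–320 from row 165 down between the fingers; the lid's corners are at (343,127) and (77,133), close to what I predicted. Descend and grip.

```bash
python3 -m creep '[[0,0,0,0,0,0.03,0.5],[0,0,0,0,0,0.06,0.5],[0,0,0,0,0,0.08,0.5],[0,0,0,0,0,0.092,0.5],[0,0,0,0,0,0.092,0],[0,0,0,0,0,0.092,0],[0,0,0,0,0,0.092,0],[0,0,0,0,0,0.092,0],[0,0,0,0,0,0.092,0],[0,0,0,0,0,0.092,0],[0,0,0,0,0,0.092,0],[0,0,0,0,0,0.092,0]]'
```

```text
clock: 3.92
tool_pos: [0.4245, 0.1385, 0.2394]
orientation: [-179.8, 0.1, -83.2]
force: [-3.2, 0.2, 6.2]
opening: 0.0088
```

Run:
```python
import numpy as np
def f(t): t=np.radians(t);return 163*(1-np.cos(t))+46*np.sin(t),163*np.sin(t)+46*np.cos(t)-46
L=[2,5,9,13,17,22,27,32,37,42,47,52]
for a in L: d,h=f(a);print(a,round(-d/1e3,3),round(-h/1e3,3))
d0,h0=f(52)
for a in [57,62,67,72,77,82,86,90,94,97,99,100]: d,h=f(a);print(a,round(-(d-d0)/1e3,3),round(-(h-h0)/1e3,3))
```

```text
2 -0.002 -0.006
5 -0.005 -0.014
9 -0.009 -0.025
13 -0.015 -0.035
17 -0.021 -0.046
22 -0.029 -0.058
27 -0.039 -0.069
32 -0.049 -0.079
37 -0.061 -0.089
42 -0.073 -0.097
47 -0.085 -0.105
52 -0.099 -0.111
57 -0.014 -0.005
62 -0.028 -0.009
67 -0.043 -0.011
72 -0.057 -0.012
77 -0.072 -0.012
82 -0.087 -0.011
86 -0.099 -0.009
90 -0.11 -0.006
94 -0.121 -0.003
97 -0.13 0.001
99 -0.135 0.003
100 -0.138 0.004
```

```bash
python3 -m creep '[[0,0,0,0,-0.002,-0.006,0],[0,0,0,0,-0.005,-0.014,0],[0,0,0,0,-0.009,-0.025,0],[0,0,0,0,-0.015,-0.035,0],[0,0,0,0,-0.021,-0.046,0],[0,0,0,0,-0.029,-0.058,0],[0,0,0,0,-0.039,-0.069,0],[0,0,0,0,-0.049,-0.079,0],[0,0,0,0,-0.061,-0.089,0],[0,0,0,0,-0.073,-0.097,0],[0,0,0,0,-0.085,-0.105,0],[0,0,0,0,-0.099,-0.111,0]]'
```

```text
clock: 4.92
tool_pos: [0.522, 0.1501, 0.3524]
orientation: [-179.8, 0.1, -83.2]
force: [-9.1, 4.2, 6.6]
opening: 0.0087
```

```bash
python3 -m creep '[[0,0,0,0,-0.014,-0.005,0],[0,0,0,0,-0.028,-0.009,0],[0,0,0,0,-0.043,-0.011,0],[0,0,0,0,-0.057,-0.012,0],[0,0,0,0,-0.072,-0.012,0],[0,0,0,0,-0.087,-0.011,0],[0,0,0,0,-0.099,-0.009,0],[0,0,0,0,-0.11,-0.006,0],[0,0,0,0,-0.121,-0.003,0],[0,0,0,0,-0.13,0.001,0],[0,0,0,0,-0.135,0.003,0],[0,0,0,0,-0.138,0.004,0]]'
python3 - <<'E'
from h import *
for n in("scene","side"): cv2.imwrite(f"pics/{n}1.png",ctrl.snapshot(n)[100:400,200:600])
E
```

```text
clock: 5.92
tool_pos: [0.6603, 0.1666, 0.3462]
orientation: [-179.8, 0.1, -83.2]
force: [-2.3, 5.4, 2.9]
opening: 0.0089
```

View pics/scene1.png

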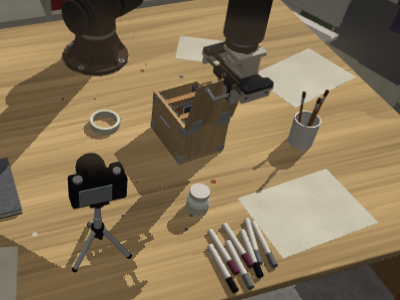

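View pics/side1.png

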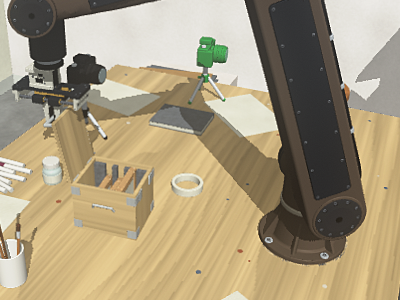

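```bash
python3 -m creep '[[0,0,0,0,0,0,0.19],[0,0,0,0,0,0,0.19],[0,0,0,0,0,0,0.19],[0,0,0,0,-0.001,-0.005,0.19],[0,0,0,0,-0.002,-0.013,0.19],[0,0,0,0,-0.003,-0.021,0.19],[0,0,0,0,-0.005,-0.035,0.19],[0,0,0,0,-0.005,-0.06,0.19],[0,0,0,0,-0.005,-0.09,0.19],[0,0,0,0,-0.005,-0.11,0.19]]'
python3 - <<'E'
from h import *
import pickle
print(row([.47,.145,.45],[180,0,-82.9]))
E
```

```text
clock: 6.85
tool_pos: [0.6644, 0.1661, 0.4605]
orientation: [-179.6, 0.1, -83.2]
force: [-0.1, 0.7, 0.6]
opening: 0.0165
[-0.0066, 0.0014, -0.0059, -0.002, 0.1956, 0.0093]
```

```bash
python3 -m creep '[[0,0,0,-0.02,0.04,0,0.4],[0,0,0,-0.04,0.08,0,0.4],[0,0,0,-0.05,0.12,0,0.4],[0,0,0,-0.055,0.16,0,0.4],[0,0,0,-0.055,0.185,0,0.4],[0,0,0,-0.055,0.19,0,0.4],[0,0,0,-0.055,0.19,0,0.4]]'
python3 - <<'E'
from h import *
import pickle
m=ctrl.camera_model("wrist");im=ctrl.snapshot("wrist");cv2.imwrite("pics/w3.png",im);pickle.dump(m,open("w3.pkl","wb"))
E
```

```text
clock: 7.43
tool_pos: [0.4675, 0.1984, 0.4586]
orientation: [-179.6, 0.2, -83.1]
force: [1.0, 0.9, -0.1]
opening: 0.0349
```

View pics/w3.png

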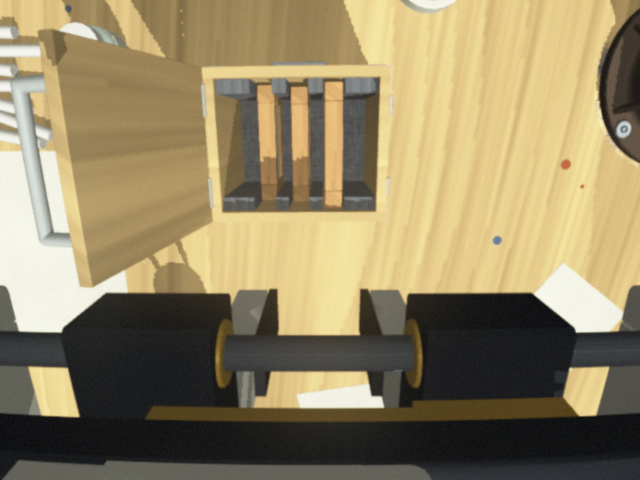

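Run:
```python
from h import *
import pickle
im=cv2.imread("pics/w3.png");cv2.imwrite("pics/w3c.png",cv2.resize(im[55:225,195:400],None,fx=3.5,fy=3.5,interpolation=2))
W=pickle.load(open("w3.pkl","rb"))
c=np.array([.4967,.1468]);rz=R.from_euler('z',7.07,degrees=True)
P=rz.apply([[x+s*.009,y,.139] for x in(-.036,0,.036) for s in(-1,1) for y in(-.0625,.0625)])+[*c,0]
print(((proj(W,P)-[195,55])*3.5).round(0).tolist())
P=rz.apply([[x,y,.145] for x in(-.09,.09) for y in(-.076,.076)])+[*c,0]
print(((proj(W,P)-[195,55])*3.5).round(0).tolist())
```

```text
[[519.0, 85.0], [514.0, 529.0], [454.0, 86.0], [454.0, 530.0], [389.0, 86.0], [393.0, 530.0], [323.0, 86.0], [333.0, 530.0], [259.0, 87.0], [273.0, 530.0], [194.0, 88.0], [213.0, 530.0]]
[[687.0, 31.0], [665.0, 578.0], [24.0, 37.0], [63.0, 579.0]]
```

View pics/w3c.png

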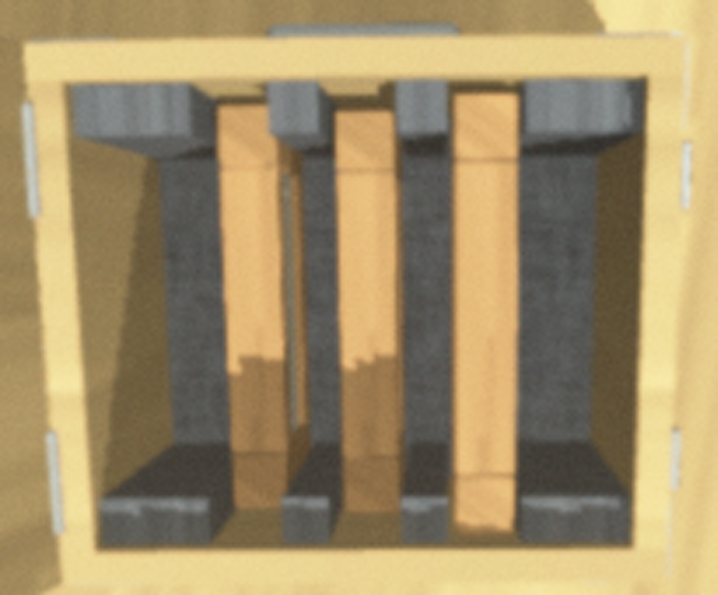

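The right-hand frame (crop columns 454–519) spans the longest rows, 92–530, against about 100–510 for the others. Its edges fit a 139 mm top in the x = -36 slot exactly, so this is the square picture.

Run:
```python
from h import *
print(row([.461,.1424,.25],[180,0,-82.93]))
```

```text
[-0.006, 0.003, -0.0041, 0.0556, 0.0156, 0.2075]
```

```bash
python3 -m creep '[[-0.006,0.003,-0.004,0.02,0.008,0.03,0.35],[-0.006,0.003,-0.004,0.04,0.013,0.06,0.35],[-0.006,0.003,-0.004,0.055,0.0155,0.09,0.35],[-0.006,0.003,-0.004,0.0555,0.0155,0.13,0.35],[-0.006,0.003,-0.004,0.0555,0.0155,0.17,0.35],[-0.006,0.003,-0.004,0.0555,0.0155,0.2,0.35],[-0.006,0.003,-0.004,0.0555,0.0155,0.208,0.35],[-0.006,0.003,-0.004,0.0555,0.0155,0.208,0.35],[-0.006,0.003,-0.004,0.0555,0.0155,0.208,0.35]]'
python3 - <<'E'
from h import *
print(row([.461,.1424,.172],[180,0,-82.93]))
cv2.imwrite("pics/w4.png",ctrl.snapshot("wrist"))
E
```

```text
clock: 8.23
tool_pos: [0.4622, 0.1425, 0.2488]
orientation: [179.9, -0.1, -83.0]
force: [0.6, -0.8, -0.0]
opening: 0.0307
[0.0023, -0.0024, -0.0014, -0.0002, 0.0011, 0.0768]
```

View pics/w4.png

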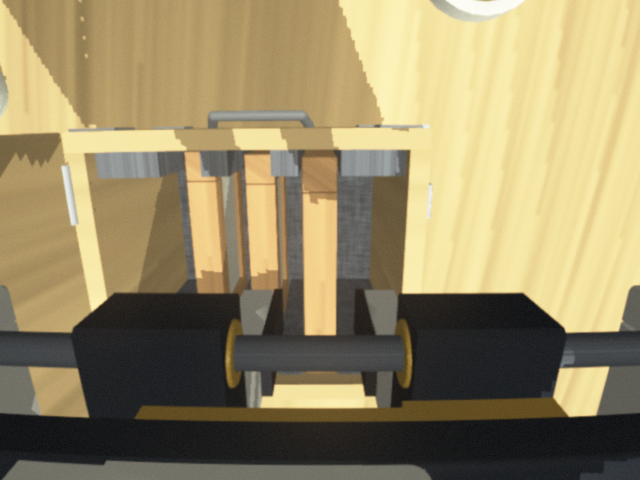

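The square's top edge (columns 302–337) lies midway between the finger pads. Descend and grip.

```bash
python3 -m creep '[[0,0,0,0,0.001,0.025,0.35],[0,0,0,0,0.001,0.045,0.35],[0,0,0,0,0.001,0.06,0.35],[0,0,0,0,0.001,0.07,0.35],[0,0,0,0,0.001,0.077,0.35],[0,0,0,0,0.001,0.077,0.35],[0,0,0,0,0.001,0.077,0],[0,0,0,0,0.001,0.077,0],[0,0,0,0,0.001,0.077,0],[0,0,0,0,0.001,0.077,0],[0,0,0,0,0.001,0.077,0],[0,0,0,0,0.001,0.077,0]]'
```

```text
clock: 9.28
tool_pos: [0.4605, 0.1424, 0.172]
orientation: [180.0, -0.0, -83.0]
force: [0.3, 1.3, 6.4]
opening: 0.0176
```

```bash
python3 -m creep '[[0,0,0,0,0,-0.004,0],[0,0,0,0,0,-0.014,0],[0,0,0,0,0,-0.03,0],[0,0,0,0,0,-0.05,0],[0,0,0,0,0,-0.07,0],[0,0,0,0,0,-0.09,0],[0,0,0,0,0,-0.11,0],[0,0,0,0,0,-0.13,0],[0,0,0,0,0,-0.15,0],[0,0,0,0,0,-0.168,0],[0,0,0,0,0,-0.175,0],[0,0,0,0,0,-0.175,0]]'
python3 - <<'E'
from h import *
cv2.imwrite("pics/side2.png",cv2.resize(ctrl.snapshot("side")[150:350,200:400],None,fx=3,fy=3,interpolation=2))
print(row([.484,-.2259,.3405],[180,0,-90]))
E
```

```text
clock: 10.28
tool_pos: [0.4602, 0.1424, 0.3471]
orientation: [179.9, -0.0, -83.0]
force: [-0.6, 0.1, -3.3]
opening: 0.0177
[0.0027, -0.0011, 0.1219, 0.3683, 0.0207, 0.0055]
```

View pics/side2.png

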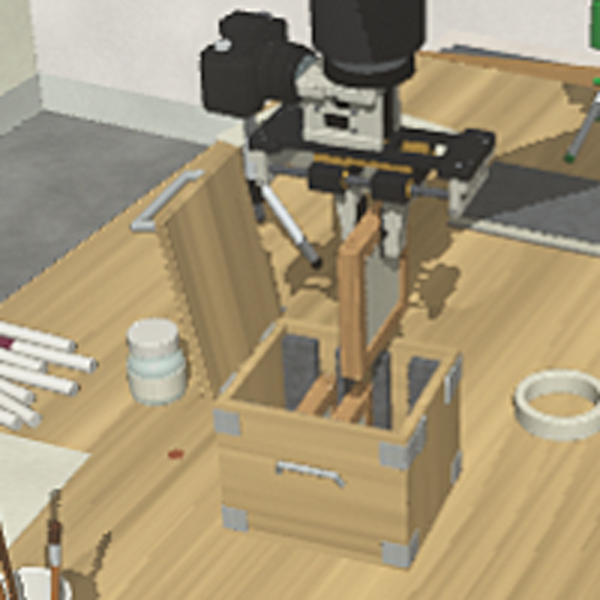

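The picture is out and hangs upright, clear of the rim; the lid stands open. Move across to the lens.

```bash
python3 -m creep '[[0,0,0,0.008,0.001,0,0],[0,0,0.01,0.024,0.002,0,0],[0,0,0.02,0.044,0.004,0,0],[0,0,0.03,0.066,0.006,0,0],[0,0,0.04,0.09,0.008,0,0],[0,0,0.05,0.114,0.009,0,0],[0,0,0.06,0.138,0.01,0.001,0],[0,0,0.07,0.162,0.011,0.001,0],[0,0,0.08,0.186,0.012,0.002,0],[0,0,0.09,0.21,0.013,0.002,0],[0,0,0.1,0.234,0.015,0.003,0],[0,0,0.11,0.258,0.017,0.003,0]]'
python3 - <<'E'
from h import *
print(row([.484,-.2259,.3405],[180,0,-90]))
E
```

```text
clock: 11.33
tool_pos: [0.4735, -0.1174, 0.3414]
orientation: [179.7, -0.1, -89.3]
force: [0.4, -0.0, -2.2]
opening: 0.0177
[0.0057, -0.0018, 0.0114, 0.1086, -0.0092, 0.0011]
```

```bash
python3 -m creep '[[0,0,0,0.02,-0.002,0,0],[0,0,0,0.042,-0.004,0,0],[0,0,0,0.062,-0.006,0,0],[0,0,0,0.08,-0.008,0,0],[0,0,0,0.094,-0.009,0,0],[0,0,0,0.103,-0.009,0,0],[0,0,0,0.107,-0.009,0,0],[0,0,0,0.108,-0.009,0,0],[0,0,0,0.108,-0.009,0,0],[0,0,0,0.108,-0.009,0,0]]'
python3 - <<'E'
from h import *
for n in("scene","side"): cv2.imwrite(f"pics/{n}3.png",ctrl.snapshot(n))
p,r=cur();print(p)
print(row([.484,-.2259,.3405],[180,0,-90]))
E
```

```text
clock: 12.17
tool_pos: [0.4848, -0.2233, 0.3433]
orientation: [179.8, -0.1, -89.3]
force: [0.0, 0.0, -2.8]
opening: 0.0177
[ 0.48491119 -0.22317782  0.34355781]
[0.0023, -0.0019, 0.013, 0.0027, 0.0009, 0.0031]
```

View pics/scene3.png

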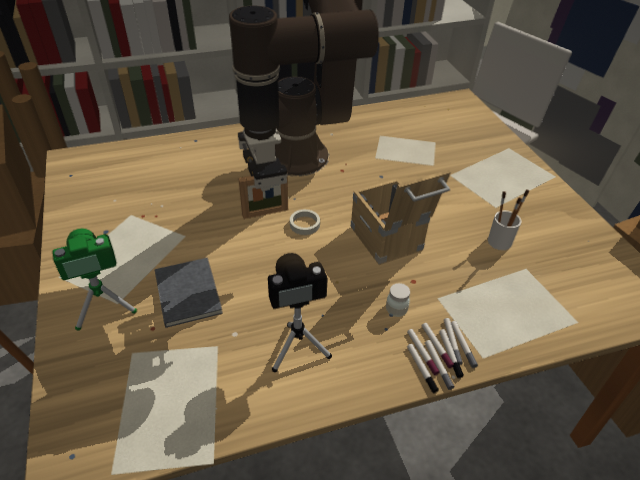

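View pics/side3.png

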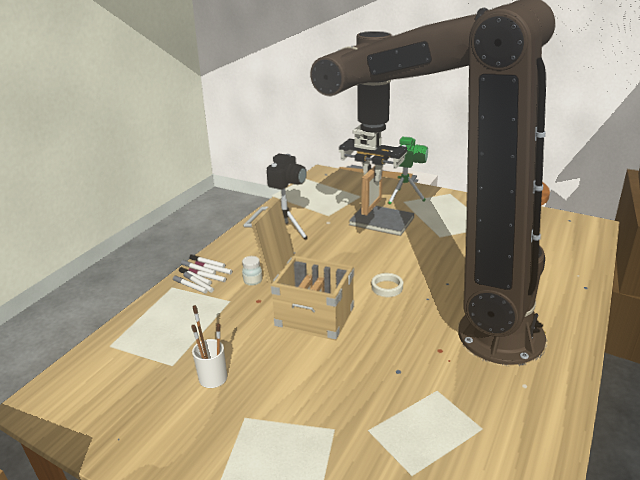

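The painted side faces the black camera and the lid is still open. I apply a small correction, then measure the frame corners.

```bash
python3 -m creep '[[0.002,-0.002,0.013,0.0025,0.001,0.003,0],[0.002,-0.002,0.013,0.0025,0.001,0.003,0],[0.002,-0.002,0.013,0.0025,0.001,0.003,0],[0.002,-0.002,0.013,0.0025,0.001,0.003,0]]'
python3 - <<'E'
from h import *
for n,x,y in(("scene",225,155),("side",345,145)):
    im=ctrl.snapshot(n); cv2.imwrite(f"pics/{n}4.png",cv2.resize(im[y:y+80,x:x+80],None,fx=7.5,fy=7.5,interpolation=2))
    m=ctrl.camera_model(n);p,r=cur();print(p)
    P=[[.484+sx*.009,-.2259+sy*.0625,.245+sz*.0625] for sx in(1,-1) for sy in(-1,1) for sz in(-1,1)]
    print(n,((proj(m,P)-[x,y]+.5)*7.5-.5).round(0).tolist())
E
```

```text
clock: 12.6
tool_pos: [0.4839, -0.2262, 0.3405]
orientation: [180.0, -0.0, -90.0]
force: [0.0, 0.2, -2.1]
opening: 0.0178
[ 0.48392562 -0.2262708   0.34053041]
scene [[134.0, 478.0], [105.0, 201.0], [472.0, 414.0], [465.0, 138.0], [123.0, 446.0], [95.0, 169.0], [459.0, 384.0], [451.0, 108.0]]
[ 0.48394797 -0.22630336  0.34055881]
side [[245.0, 401.0], [251.0, 135.0], [127.0, 522.0], [130.0, 244.0], [283.0, 409.0], [291.0, 142.0], [167.0, 530.0], [171.0, 252.0]]
```

View pics/scene4.png

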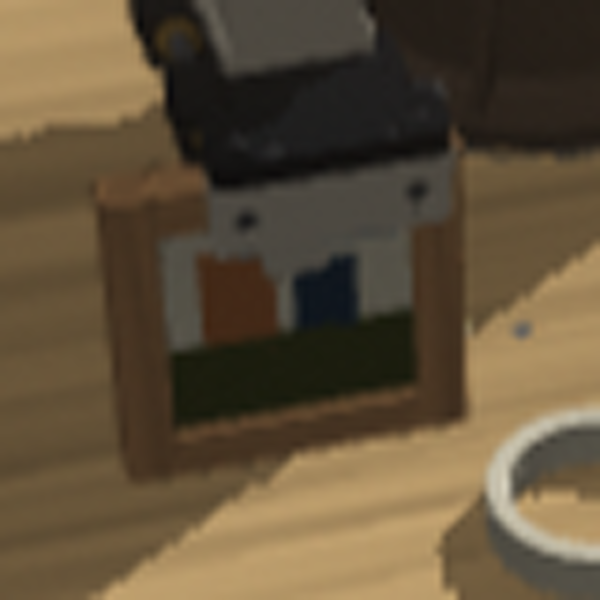

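View pics/side4.png

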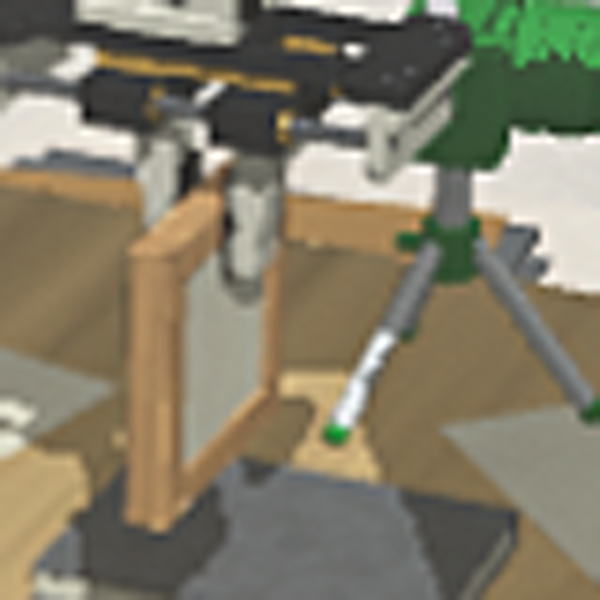

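The corners agree with the target within about 1 px. In the scene crop they are at (130,478), (467,414) and (105,205), against (134,478), (472,414) and (105,201) predicted. I let it settle and hand in.

```bash
python3 -m creep '[[0,0,0,0,0,0,0],[0,0,0,0,0,0,0],[0,0,0,0,0,0,0],[0,0,0,0,0,0,0],[0,0,0,0,0,0,0],[0,0,0,0,0,0,0]]'
python3 - <<'E'
from h import *
print(np.abs(ctrl.get_obs()["qvel"]).max()); ctrl.close_job()
E
```

```text
clock: 13.2
tool_pos: [0.4839, -0.2263, 0.3405]
orientation: [180.0, -0.0, -90.1]
force: [-0.2, -0.0, -2.5]
opening: 0.0174
0.06380585461582532
the job is handed in; nothing more can be done
```

I opened the lid to about 100° and left it standing open. I then drew the square picture out of the front slot (x = -36 mm) and am holding it in front of the black camera. The job was handed in at about 13 s of the 56 s allowed.

- **Position:** the painted centre is at about (0.487, -0.226, 0.245). The lens measured (0.737, -0.226, 0.245), so the picture is centred on it, about 25 cm away, facing it squarely.
- **Frame check:** the frame corners in the scene and side pictures matched the intended pose within about 1 px, and the grip opening stayed steady at about 17.5 mm.
- **Stillness:** the arm was still at hand-in, and the wrist showed only the picture's weight, about 2.5 N.
- **Rest of the scene:** the last full scene and side pictures, taken just before a final 4 mm correction, showed the lid open. The camera, the two low pictures and the other things on the table looked undisturbed.

No check failed. The lens yaw was only measured to about 1°. The crate fit was 1–2 px off vertically in the first pictures, but this did not affect the grasps.

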